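Press the lid onto a foil tray with the hand-lever lidding press

TASK

Close the lidded foil tray that sits in the red-handled press: pull the red lever handle all the way down to its stop so that the lid is pressed home, then ease the handle back up slowly, taking two seconds or more, never letting it spring back, and let go once it is fully up. Leave the black-handled press alone.

Things in the scene. Friction and masses are not known exactly. Their poses are not given: they have to be found in the camera images.
- red_press_lever (a joint): Lever of the white press with the red grip, rad: 0 at rest (fully up, arms rising 0.61 rad above level towards the robot), grows as the grip is pulled down, 0.75 at the lower stop. Level pivot axle 190 mm above the table. A spring drives it back: at the grip about 6 N at the top, 11 N at the bottom, 3 N more while the lid goes down. Let go, it snaps up.
- red_press_grip (a point): Centre of the red grip, a level round sleeve 26 mm thick, 122 mm long, turning freely on its rod between two arms; 316 mm above the table at rest, about 160 mm fully down, on an arc of 220 mm radius. x runs along the arms from grip to pivot (away from the robot, sloping down at rest), y along the bar. The press's head, 70 mm wide and 220 mm high, begins 140 mm beyond the resting grip.
- lid (a joint): How far the white lid (156 x 130 mm) is pressed down onto the foil tray (160 x 136 mm) in the red press, in m: 0 standing proud, 0.012 to 0.013 pressed home. The press's plate reaches it in the last quarter of the lever's stroke; it stays where it is pressed.
- black_press_lever (a joint): Lever of the other press, alike but with a black grip and an empty nest, rad, 0 at rest (fully up). To be left alone. The presses stand side by side, at least 340 mm apart between centres, either one on the left, each turned up to 0.25 rad.

How it is judged:
On the way, in this order (a step that is already met when the one before it is completed fails the run):
1. the red lever is pulled down to its stop and the lid is pressed home (value of joint red_press_lever above 0.65 rad and value of joint lid above 0.009 m), for 0.1 s.
2. the red lever is back up (value of joint red_press_lever below 0.07 rad), for 0.2 s.
At the end, for the whole second after the job is handed in: The lid is pressed at least 9 of its 12 to 13 mm down, the red lever is released and back up within 0.07 rad of its rest, the black lever is at rest (value of joint each of red_press_lever, black_press_lever below 0.07 rad and value of joint lid above 0.009 m); the robot touches nothing.
It fails at once if the red lever springs back: it rises faster than 1 rad/s (about 0.22 m/s at the grip) while still more than 0.15 rad from the top (value of joint red_press_lever above 0.15 rad and velocity of joint red_press_lever below -1 rad/s).
It fails at once if the black lever is pulled (more than 0.12 rad) (value of joint black_press_lever above 0.12 rad).
It also fails if it takes over 45 s, if anything falls off the work surface, if the arm or the gripper's body presses on something with over 40 N, if the wrist force passes 120 N, or if a joint passes its speed limit or range.

ROBOT

A 6-joint arm with a two-finger parallel gripper is mounted at the origin on the work surface. World frame = base frame: x ahead of the robot, y to its left, z up, the work surface at z = 0. Lengths are in m, angles in rad, forces in N, time in s.
With the tool pointing down it reaches from about 0.35 to 0.725 m from the base axis. Payload 6 kg.
Tool frame: the origin (TCP) lies midway between the tips of the shut fingers; the grasp point (between the pads) lies 19 mm behind it (bot.hold_point_z is the distance from the TCP to the grasp point, in m); z points along the fingers, x is the direction in which the jaws open and shut, and the axes are right-handed (so a half turn about z gives the same grasp; the last joint's range is limited). The gripper opens to 85 mm and grips with 20 to 120 N. Pads are 22 mm wide; open, the fingers measure 114 mm over their backs; the gripper's body (76 mm by 85 mm) begins 54 mm behind the grasp point. The pads swing forward as they close: fully open they stand 13 mm farther back than shut.
Start: joints at [-0.847, 0.04, 0.085, 0, -1.615, -0.334], TCP at [0.228, -0.555, 0.231] pointing down, gripper open.
Joint ranges: [-2.56, 2.56], [-1.29, 2.01], [-1.08, 1.49], [-3.29, 1.98], [-2.81, -0.18], [-2.99, 2.99]. Speed limits (rad/s): [2.57, 2.57, 3.01, 3.14, 3.14, 3.14].

INTERFACE

Orientations are given as a unit quaternion [w, x, y, z].
In Python, from cell import bot, cams, workorder, finder gives the robot as it stands. The module is installed in compiled form; this text tells all that it offers.
- The arm moves only by the tool arm_command, never from a script. Its argument "motion" is a list of rows, each a list of 6 numbers: the shift along the tool's x, y, z in mm, then the turn, a rotation vector about the tool's x, y, z in degrees. In form: [[dx, dy, dz, rx, ry, rz], ...]. A call has 1 to 12 rows; each row is the pose to reach, as a shift and turn from the pose measured when the call began, along the tool's axes at that moment; what a row does not reach only later rows make up. A row lasts 1/8 s, in which the tool goes at most 62.5 mm and 10.7 degrees, less where a joint would pass 70% of its speed; a pose out of reach is approached as far as the arm can. A call with a gripper value outside its range is refused whole. "grip" is the closure, from 0 (fully open) to 1 (shut), set as the call begins (left out, the last holds). The fingers move at their own pace and stop on an object; "grip_force" is the grip in N (left out, the last holds). Time passes only in rows, so rows that repeat a pose let the fingers close. It gives the time, the measured TCP pose, the force and the opening at its end, in the units of the state.
- bot.get_obs(): the state, without advancing time (a new reading comes with each control period).
- cams.capture(name): name is "scene" or "top" or "wrist"; returns the picture (400x640x3 uint8, blue, green, red); there is no depth.
- cams.camera_model(name): a dict with "fov_y" (degrees; the focal length in pixels is half the picture's height over the tangent of half this angle, whatever the lens; pixels are square), "cx", "cy" (the principal point, pixels), "rvec" (rotation vector, rad) and "tvec" (3), from world to camera coordinates, as OpenCV has them. Camera axes: x right, y down, z forward; pixel columns grow to the right and rows downward; lengths in m; the calibration is good to about 2 mm. The wrist camera is an equidistant fisheye: a pixel r from the principal point sees the ray r / f radians off the axis. A picture is of the moment at which its call begins: read the wrist's pose just before it. camera_model takes no time and is no camera call; for the wrist camera it gives the pose at the moment of the call.
- workorder.sign_off(): hands the job in, once; it reports no verdict.
Trained networks look in the newest picture that a camera, given by its name, has taken for a name from the list of things; names that differ only in an ending like _2 or _b are one class to them, and where a whole thing is asked for, a point or a joint stands for the part that bears it (a point fixed in the world has none). Each returns a list of dicts, best first, with "conf" (0 to 1); they miss things now and then, are a little off and sometimes report something else, mostly with a low value. They report only what shows in the picture. A call takes as long as a camera call.
- finder.search_frame(thing, camera): "uv" ([column, row] in pixels, amid what is visible of it).
- finder.masks_of(thing, camera): "region" (400x640 bool, what is visible of it) and "uv" ([column, row] in pixels, amid what is visible of it).
The state is a dict: "time": time; "qpos": joint angles; "qvel": joint speeds; "effort": joint torques, N m; "tcp_pos": TCP position; "orientation": TCP orientation; "wrist_force": force on the tool from outside, world axes, zero at the start; "torque": the same for the moment, N m; "grip_width": finger opening in m.
Only numpy, scipy, OpenCV 4.12 (cv2) and the standard library are available. Lean on these libraries where they do the work, as an engineer would, in place of code of your own. Each camera call takes 0.05 s, during which the arm holds its last target. There are 200 camera calls.

## Working session

There is one attempt and no reset: what is moved stays moved. The work goes in short steps, Python scripts to look and compute and a tool call to move; the robot and the scene stay as the last step left them, time stands still between calls to the robot, and variables do not carry over. Pictures are saved under pics/ and viewed, about 8 in all and at most 12, crops included, and the job is handed in when it is done.

Besides the shell and the picture viewer there is one more tool, called after "Emit:" by a JSON object that holds its "api" and its "payload", one argument or row to a line. arm_command: Moves the arm, as the interface text tells. Its arguments: {"type":"object","properties":{"motion":{"type":"array"},"grip":{"type":"number"},"grip_force":{"type":"number"}},"required":["motion"]}

```bash
mkdir -p pics
cat > h.py <<'E'
import numpy as np, cv2
from scipy.spatial.transform import Rotation as R
from cell import bot,cams,workorder,finder
def ray(cam,uv,m=None):
    m=m or cams.camera_model(cam); f=200/np.tan(np.radians(m['fov_y']/2))
    d=np.array([(uv[0]-m['cx'])/f,(uv[1]-m['cy'])/f,1.])
    if cam=='wrist':
        r=np.hypot(d[0],d[1]); d=np.array([d[0]/r*np.sin(r),d[1]/r*np.sin(r),np.cos(r)])
    Rm=cv2.Rodrigues(np.array(m['rvec'],float))[0]; t=np.array(m['tvec'],float).ravel()
    return -Rm.T@t, Rm.T@d
def atz(cam,uv,z):
    o,d=ray(cam,uv); return o+d*(z-o[2])/d[2]
E
cat > a.py <<'E'
from h import *
ims=[]
for c in('scene','top'):
    im=cams.capture(c); ims.append(im.copy())
    for th in('red_press_grip','black_press_lever'):
        for q in finder.masks_of(th,c)[:2]:
            m=q['region']; ys,xs=np.nonzero(m)
            rc=cv2.minAreaRect(np.c_[xs,ys].astype(np.float32)); b=cv2.boxPoints(rc)
            print(c,th,round(q['conf'],2),q['uv'],m.sum(),atz(c,q['uv'],.316).round(3),'box',b.round(0).tolist())
            if 'grip' in th and q is not None: print([atz(c,p,.316).round(3).tolist() for p in b])
    o,d=ray(c,(320,200)); print(c,o.round(2),d.round(2))
cv2.imwrite('pics/s.png',ims[0]);cv2.imwrite('pics/t.png',ims[1])
E
python3 a.py
```

```text
scene red_press_grip 0.74 [277.2, 142.9] 1848 [ 0.634 -0.16   0.316] box [[202.0, 167.0], [269.0, 82.0], [315.0, 118.0], [248.0, 204.0]]
[[0.781, -0.238, 0.316], [0.485, -0.314, 0.316], [0.523, -0.143, 0.316], [0.794, -0.099, 0.316]]
scene black_press_lever 0.56 [474.9, 232.2] 2785 [0.594 0.276 0.316] box [[367.0, 253.0], [452.0, 155.0], [511.0, 207.0], [426.0, 304.0]]
scene [1.12 0.31 0.98] [-0.49 -0.37 -0.79]
top red_press_grip 0.65 [411.5, 237.5] 1980 [ 0.537 -0.235  0.316] box [[374.0, 251.0], [381.0, 158.0], [453.0, 163.0], [446.0, 257.0]]
[[0.509, -0.156, 0.316], [0.705, -0.177, 0.316], [0.691, -0.326, 0.316], [0.495, -0.304, 0.316]]
top black_press_lever 0.94 [188.9, 258.4] 2141 [0.501 0.227 0.316] box [[152.0, 261.0], [183.0, 162.0], [252.0, 184.0], [221.0, 283.0]]
top [ 0.53 -0.03  1.4 ] [ 0.08 -0.02 -1.  ]
```

View pics/s.png

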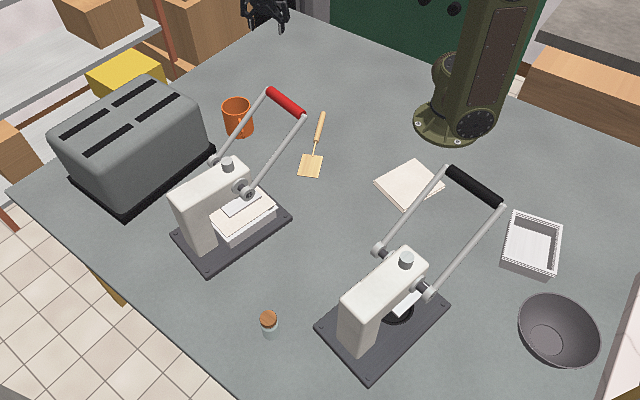

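View pics/t.png

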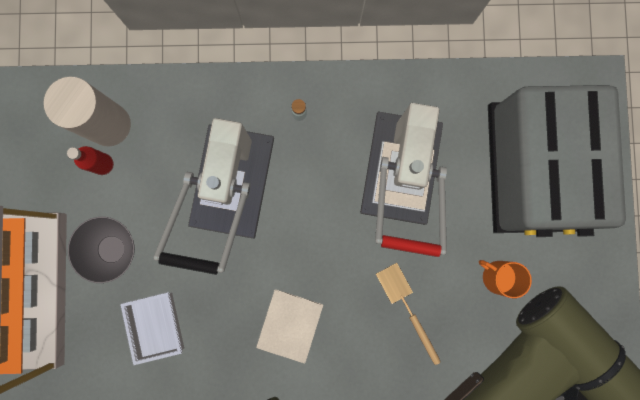

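The scene picture shows the red grip from (267,90) to (304,113), with the red press on the robot's right side. In the top picture the grip runs from (382,241) to (441,250), and the black press is on the left at about (188,262). Next I'll segment the grip by colour to locate it.

```bash
cat > b.py <<'E'
from h import *
rays=[];ends={}
for c,roi in(('scene',(250,75,320,130)),('top',(370,225,455,265))):
    im=cams.capture(c).astype(int); m=(im[...,2]>110)&(im[...,1]<70)&(im[...,0]<70)
    k=np.zeros_like(m);k[roi[1]:roi[3],roi[0]:roi[2]]=1;m&=k
    ys,xs=np.nonzero(m);P=np.c_[xs,ys].astype(float);ce=P.mean(0)
    v=np.linalg.svd(P-ce,full_matrices=False)[2][0]; v*=np.sign(v[0]); s=(P-ce)@v
    e=[ce+v*s.min(),ce+v*s.max()];ce=(e[0]+e[1])/2
    print(c,m.sum(),ce.round(1),atz(c,ce,.316).round(4),[atz(c,q,.316).round(3).tolist() for q in e])
    rays.append(ray(c,ce))
(o1,d1),(o2,d2)=rays
t=np.linalg.lstsq(np.c_[d1,-d2],o2-o1,rcond=None)[0]
a,b=o1+d1*t[0],o2+d2*t[1];print('tri',((a+b)/2).round(4),np.linalg.norm(a-b).round(4))
s=bot.get_obs();q=s['orientation'];print(s['tcp_pos'],q,bot.hold_point_z);Rm=R.from_quat(np.r_[q[1:],q[0]]).as_matrix();print(Rm.round(3))
E
python3 b.py
```

```text
scene 402 [285.1 101.6] [ 0.5186 -0.2341  0.316 ] [[0.505, -0.302, 0.316], [0.531, -0.17, 0.316]]
top 696 [410.7 245.8] [ 0.5194 -0.2328  0.316 ] [[0.531, -0.173, 0.316], [0.508, -0.293, 0.316]]
tri [ 0.5196 -0.2328  0.3172] 0.0006
[ 0.22799029 -0.55493878  0.23112627] [-1.40297451e-04  5.56788562e-01  8.30654244e-01  6.40686156e-05] 0.0187
[[-0.38   0.925 -0.   ]
 [ 0.925  0.38   0.   ]
 [ 0.    -0.    -1.   ]]
```

The two views agree: grip centre at (0.5195, -0.233, 0.316), bar length about 122 mm, press turned about -0.19 rad. I'll move above it with the jaws aligned across the bar.

Emit:
{"api": "arm_command", "payload": {
  "motion": [
    [0,0,-60,0,0,0],
    [0,0,-110,0,0,0],
    [15,30,-150,0,0,-6],
    [35,70,-190,0,0,-12],
    [55,115,-190,0,0,-20],
    [75,160,-190,0,0,-27],
    [100,205,-190,0,0,-34],
    [120,250,-190,0,0,-40],
    [140,295,-190,0,0,-46],
    [160,335,-190,0,0,-52],
    [187,392,-190,0,0,-57],
    [187,392,-190,0,0,-57]
  ],
  "grip": 0
}}

```text
time: 1.9
tcp_pos: [0.5219, -0.2299, 0.4192]
orientation: [-0.002, 0.09, 0.996, 0.001]
wrist_force: [0.4, 0.2, 0.0]
grip_width: 0.0854
```

```bash
cat > c.py <<'E'
from h import *
import sys
s=bot.get_obs();q=s['orientation'];Rm=R.from_quat(np.r_[q[1:],q[0]]).as_matrix()
print(round(s['time'],2),s['tcp_pos'].round(4),s['qpos'].round(2),s['wrist_force'].round(1),round(s['grip_width'],4));print(Rm.round(3))
im=cams.capture('wrist').copy(); print(cams.camera_model('wrist')['fov_y'])
i=im.astype(int);m=(i[...,2]>100)&(i[...,1]<60)&(i[...,0]<60);m[:,:]&=True
n,l,st,cc=cv2.connectedComponentsWithStats(m.astype(np.uint8))
for j in np.argsort(-st[1:,4])[:3]+1:
    ys,xs=np.nonzero(l==j);rc=cv2.minAreaRect(np.c_[xs,ys].astype(np.float32))
    print(st[j],cc[j].round(1),atz('wrist',cc[j],.316).round(4),[atz('wrist',p,.316).round(3).tolist() for p in cv2.boxPoints(rc)])
cv2.imwrite(sys.argv[1],im)
E
python3 c.py pics/w1.png
```

```text
1.9 [ 0.5219 -0.2299  0.4192] [-0.06  0.07  0.47 -0.   -1.97 -0.12] [0.4 0.2 0. ] 0.0854
[[-0.984  0.18  -0.003]
 [ 0.18   0.984  0.002]
 [ 0.003  0.001 -1.   ]]
65.70646984690485
[ 310  117   31  145 4188] [324.2 186.8] [ 0.5155 -0.2376  0.316 ] [[0.516, -0.296, 0.316], [0.493, -0.292, 0.316], [0.514, -0.166, 0.316], [0.541, -0.171, 0.316]]
```

View pics/w1.png

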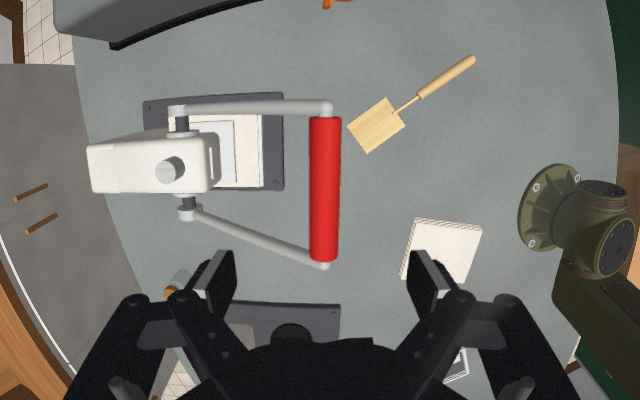

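The wrist view shows the red bar at (324,187), parallel to the jaws' pads and centred between them, with the head on the left at (155,165). I'll go straight down and grip.

Emit:
{"api": "arm_command", "payload": {
  "motion": [
    [3,-4,30,0,0,0],
    [3,-4,60,0,0,0],
    [3,-4,90,0,0,0],
    [3,-4,110,0,0,0],
    [3,-4,122,0,0,0],
    [3,-4,122,0,0,0],
    [3,-4,122,0,0,0]
  ]
}}

```text
time: 2.82
tcp_pos: [0.5169, -0.2351, 0.2994]
orientation: [-0.0, 0.092, 0.996, 0.0]
wrist_force: [-1.0, 0.3, 0.7]
grip_width: 0.0855
```

Emit:
{"api": "arm_command", "payload": {
  "motion": [
    [0,0,0,0,0,0],
    [0,0,0,0,0,0],
    [0,0,0,0,0,0],
    [0,0,0,0,0,0],
    [0,0,0,0,0,0],
    [0,0,0,0,0,0],
    [0,0,0,0,0,0],
    [0,0,0,0,0,0]
  ],
  "grip": 1,
  "grip_force": 60
}}

```text
time: 3.82
tcp_pos: [0.5179, -0.2353, 0.3001]
orientation: [0.001, 0.092, 0.996, -0.0]
wrist_force: [5.5, -0.5, 2.0]
grip_width: 0.0245
```

```bash
python3 c.py pics/w2.png
python3 - <<'E'
import numpy as np
p0=np.array([.22*np.cos(.61),.22*np.sin(.61)])
for k in range(0,21):
    a=.61-.76*k/20; print(k,round(.61-a,3),round(1000*(.22*np.cos(a)-p0[0]),1),round(1000*(p0[1]-.22*np.sin(a)),1))
E
```

```text
3.83 [ 0.5179 -0.2353  0.3001] [-0.07 -0.03  0.14  0.   -1.74 -0.11] [ 5.5 -0.5  2. ] 0.0245
[[-0.983  0.183  0.003]
 [ 0.183  0.983 -0.001]
 [-0.003 -0.    -1.   ]]
65.70646984690485
[  292   144    61   199 10531] [321.3 238.8] [ 0.5134 -0.2516  0.316 ] [[0.541, -0.191, 0.316], [0.518, -0.296, 0.316], [0.493, -0.291, 0.316], [0.508, -0.185, 0.316]]
0 0.0 0.0 0.0
1 0.038 4.7 6.9
2 0.076 9.0 14.1
3 0.114 13.2 21.3
4 0.152 17.0 28.8
5 0.19 20.6 36.3
6 0.228 23.8 44.0
7 0.266 26.8 51.8
8 0.304 29.5 59.8
9 0.342 31.8 67.8
10 0.38 33.9 75.9
11 0.418 35.6 84.0
12 0.456 37.1 92.3
13 0.494 38.2 100.6
14 0.532 39.0 108.9
15 0.57 39.5 117.2
16 0.608 39.7 125.6
17 0.646 39.5 133.9
18 0.684 39.1 142.3
19 0.722 38.3 150.6
20 0.76 37.2 158.9
```

View pics/w2.png

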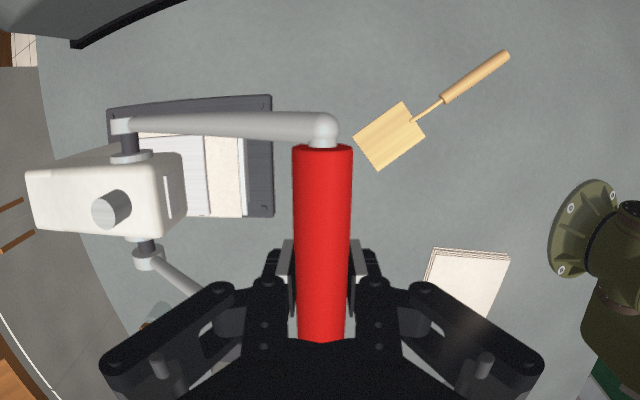

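The bar is held between the pads at (321,240), with the opening at 24.5 mm. I'll pull down along the arc (tool +x points towards the robot, +z down).

Emit:
{"api": "arm_command", "payload": {
  "motion": [
    [5,0,7,0,0,0],
    [9,0,14,0,0,0],
    [13,0,21,0,0,0],
    [17,0,29,0,0,0],
    [21,0,36,0,0,0],
    [24,0,44,0,0,0],
    [27,0,52,0,0,0],
    [29,0,60,0,0,0],
    [32,0,68,0,0,0],
    [34,0,76,0,0,0],
    [34,0,76,0,0,0]
  ]
}}

```text
time: 5.25
tcp_pos: [0.4848, -0.229, 0.2242]
orientation: [0.002, 0.092, 0.996, -0.0]
wrist_force: [4.6, 1.3, 7.2]
grip_width: 0.0243
```

Emit:
{"api": "arm_command", "payload": {
  "motion": [
    [2,0,8,0,0,0],
    [3,0,16,0,0,0],
    [4,0,25,0,0,0],
    [5,0,33,0,0,0],
    [6,0,41,0,0,0],
    [6,0,50,0,0,0],
    [6,0,58,0,0,0],
    [5,0,66,0,0,0],
    [4,0,74,0,0,0],
    [3,0,80,0,0,0],
    [3,0,84,0,0,0],
    [3,0,84,0,0,0]
  ]
}}

```text
time: 6.75
tcp_pos: [0.4815, -0.2284, 0.1433]
orientation: [0.002, 0.091, 0.996, -0.001]
wrist_force: [-5.3, 7.9, 17.9]
grip_width: 0.0242
```

```bash
python3 c.py pics/w3.png
python3 - <<'E'
from h import *
cv2.imwrite('pics/s3.png',cv2.resize(cams.capture('scene')[60:300,140:340],(600,720))[:600])
E
```

```text
6.75 [ 0.4815 -0.2284  0.1433] [-0.06 -0.14 -0.25  0.   -1.46 -0.12] [-5.3  7.9 17.9] 0.0242
[[-0.983  0.182  0.005]
 [ 0.182  0.983 -0.002]
 [-0.005 -0.001 -1.   ]]
65.70646984690485
[  293   144    60   199 10500] [321.7 239.2] [ 0.4628 -0.3184  0.316 ] [[0.456, -0.333, 0.316], [0.462, -0.308, 0.316], [0.468, -0.309, 0.316], [0.464, -0.334, 0.316]]
```

View pics/s3.png

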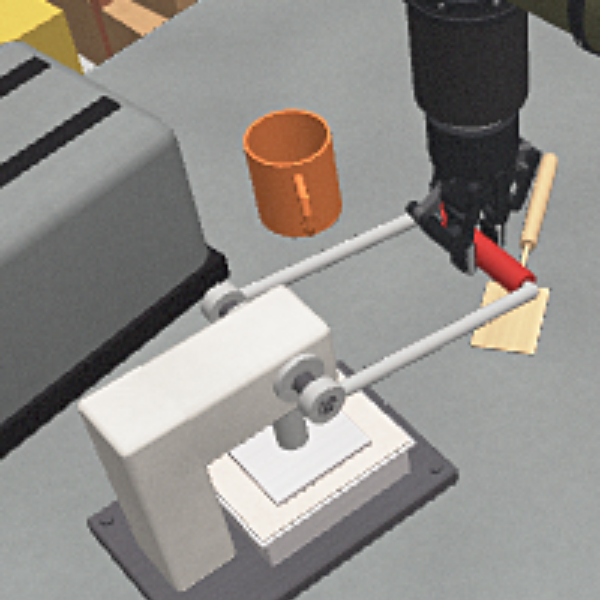

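The lever arms are now about level or slightly past it and the plate is on the lid. The grip has come down 157 mm and the force is 18 N. I'll push slightly further to confirm it's on the stop.

Emit:
{"api": "arm_command", "payload": {
  "motion": [
    [0,0,4,0,0,0],
    [0,0,7,0,0,0],
    [0,0,7,0,0,0],
    [0,0,7,0,0,0]
  ]
}}

```text
time: 7.35
tcp_pos: [0.4816, -0.2285, 0.1428]
orientation: [0.005, 0.091, 0.996, -0.001]
wrist_force: [-9.4, 11.6, 30.0]
grip_width: 0.0241
```

The grip moved only 0.5 mm while the force rose to 30 N, so it's on the stop. Now easing up along the arc.

Emit:
{"api": "arm_command", "payload": {
  "motion": [
    [0,0,-4,0,0,0],
    [1,0,-10,0,0,0],
    [2,0,-16,0,0,0],
    [2,0,-23,0,0,0],
    [2,0,-30,0,0,0],
    [2,0,-37,0,0,0],
    [2,0,-44,0,0,0],
    [1,0,-51,0,0,0],
    [0,0,-58,0,0,0],
    [-1,0,-65,0,0,0],
    [-2,0,-72,0,0,0],
    [-4,0,-79,0,0,0]
  ]
}}

```text
time: 8.85
tcp_pos: [0.4846, -0.229, 0.223]
orientation: [0.005, 0.091, 0.996, -0.002]
wrist_force: [2.1, 0.2, 7.0]
grip_width: 0.0242
```

```bash
python3 c.py pics/w4.png
```

```text
8.85 [ 0.4846 -0.229   0.223 ] [-0.06 -0.14 -0.11  0.   -1.6  -0.12] [2.1 0.2 7. ] 0.0242
[[-0.984  0.18   0.01 ]
 [ 0.18   0.984 -0.004]
 [-0.011 -0.002 -1.   ]]
65.70646984690485
[  293   144    60   199 10520] [321.6 238.9] [ 0.473  -0.2808  0.316 ] [[0.475, -0.299, 0.316], [0.465, -0.297, 0.316], [0.471, -0.254, 0.316], [0.484, -0.256, 0.316]]
```

Emit:
{"api": "arm_command", "payload": {
  "motion": [
    [-2,0,-7,0,0,0],
    [-4,0,-14,0,0,0],
    [-6,0,-21,0,0,0],
    [-9,0,-28,0,0,0],
    [-12,0,-35,0,0,0],
    [-15,0,-42,0,0,0],
    [-18,0,-49,0,0,0],
    [-22,0,-56,0,0,0],
    [-26,0,-63,0,0,0],
    [-30,0,-70,0,0,0],
    [-34,0,-76,0,0,0],
    [-35,0,-77,0,0,0]
  ]
}}

```text
time: 10.4
tcp_pos: [0.5183, -0.2353, 0.3006]
orientation: [0.005, 0.091, 0.996, -0.002]
wrist_force: [2.0, -3.1, -0.4]
grip_width: 0.0239
```

Emit:
{"api": "arm_command", "payload": {
  "motion": [
    [0,0,0,0,0,0],
    [0,0,0,0,0,0],
    [0,0,0,0,0,0]
  ]
}}

```text
time: 10.78
tcp_pos: [0.5182, -0.2353, 0.3005]
orientation: [0.005, 0.091, 0.996, -0.002]
wrist_force: [3.5, -2.9, 1.7]
grip_width: 0.0242
```

Back at the starting pose with almost no vertical force, so the lever is on its upper stop. I'll open the gripper and then retreat straight up.

Emit:
{"api": "arm_command", "payload": {
  "motion": [
    [0,0,0,0,0,0],
    [0,0,0,0,0,0],
    [0,0,0,0,0,0],
    [0,0,0,0,0,0],
    [0,0,0,0,0,0],
    [0,0,0,0,0,0],
    [0,0,0,0,0,0],
    [0,0,0,0,0,0]
  ],
  "grip": 0
}}

```text
time: 11.78
tcp_pos: [0.5182, -0.2354, 0.3005]
orientation: [0.005, 0.091, 0.996, -0.002]
wrist_force: [-0.0, -0.0, -0.1]
grip_width: 0.0853
```

Emit:
{"api": "arm_command", "payload": {
  "motion": [
    [0,0,-20,0,0,0],
    [0,0,-45,0,0,0],
    [0,0,-70,0,0,0],
    [0,0,-100,0,0,0],
    [0,0,-120,0,0,0],
    [0,0,-120,0,0,0],
    [0,0,-120,0,0,0]
  ]
}}

```text
time: 12.65
tcp_pos: [0.5173, -0.2346, 0.4194]
orientation: [0.004, 0.091, 0.996, -0.002]
wrist_force: [-0.2, 0.4, -0.5]
grip_width: 0.0853
```

```bash
python3 b.py; python3 c.py pics/w5.png
python3 - <<'E'
from h import *
a=cams.capture('scene')[60:300,140:340]; b=cv2.imread('pics/s.png')[60:300,140:340]
cv2.imwrite('pics/s5.png',cv2.resize(np.hstack([b,a]),(800,480)))
E
```

```text
scene 408 [285.2 101.6] [ 0.5185 -0.2341  0.316 ] [[0.505, -0.302, 0.316], [0.531, -0.171, 0.316]]
12.75 [ 0.5171 -0.2347  0.4192] [-0.07  0.05  0.45  0.   -1.96 -0.11] [ 0.4 -0.5 -1. ] 0.0853
[[-0.984  0.181  0.007]
 [ 0.181  0.984 -0.004]
 [-0.008 -0.003 -1.   ]]
65.70646984690485
[ 306  124   31  144 4211] [320.5 193.5] [ 0.5168 -0.2364  0.316 ] [[0.518, -0.295, 0.316], [0.494, -0.291, 0.316], [0.516, -0.165, 0.316], [0.543, -0.169, 0.316]]b.py:6: RuntimeWarning: Mean of empty slice.
  ys,xs=np.nonzero(m);P=np.c_[xs,ys].astype(float);ce=P.mean(0)
  ret = um.true_divide(
Traceback (most recent call last):
  File "b.py", line 7, in <module>
    v=np.linalg.svd(P-ce,full_matrices=False)[2][0]; v*=np.sign(v[0]); s=(P-ce)@v
      ~~~~~~~~~~~~~~~~~~~~~~~~~~~~~~~~~~~~~~~~~~^^^
IndexError: index 0 is out of bounds for axis 0 with size 0
```

View pics/s5.png

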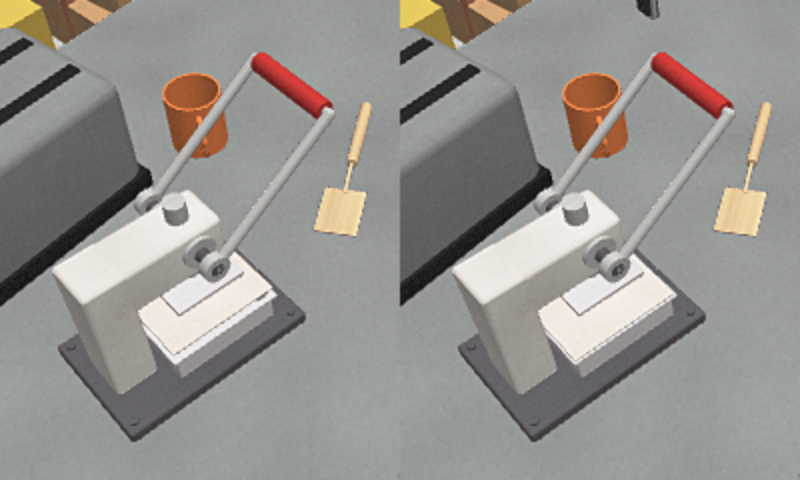

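The before and after pictures show the lid lower, with its proud white edge at (210,335) gone, and the grip back at its rest pixel (285,102). The robot is clear of the press.

```bash
python3 -c "
from cell import workorder;print(workorder.sign_off())"
```

```text
the job is handed in; nothing more can be done
None
```

The red press is closed and the job is handed in. I gripped the red handle and pulled it down along its arc to the stop. Then I eased it back up over about 3 s, let go at the top and moved the arm about 120 mm straight up.

**Last checks:**
- **Stop reached:** the grip came down 157 mm. Pushing further moved it only 0.5 mm while the force rose to 30 N.
- **Lid:** in the before and after pictures it sits visibly lower, with its proud edge gone. I did not measure its depth in mm.
- **Red lever:** the grip is back at its resting position in the scene camera (within 0.1 px), the gripper is open and the wrist force is about 1 N or less.
- **Black press:** the arm never went near it, but I did not measure its lever again afterwards.

**One failed check:** the final top-camera measurement found no red pixels in its search area, probably because the arm blocked the view. The scene and wrist cameras both showed the grip at rest.

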